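# Make up two hold-down clamp kits

### The arm

A 7-joint arm with a two-finger parallel gripper is mounted at the origin on a cart in front of the work surface, level with it; the furniture and walls round the work are solid. World frame = base frame: x ahead of the robot, y to its left, z up, the work surface at z = 0. Lengths are in m, angles in degrees, forces in N, time in s.
With the tool pointing down it reaches from about 0.425 to 0.875 m from the base axis. Payload 4.7 kg.
Tool frame: the origin (TCP) lies between the finger pads; the fingertips stand 8 mm ahead of it and the grasp point (between the pads) lies 11 mm behind it (env.tip_extent is the distance from the TCP to the fingertips, in m); z points along the fingers, y is the line along which they close (so a half turn about z gives the same grasp; the last joint's range is limited). The gripper opens to 87 mm and grips with 3 to 60 N. Pads are 19 mm wide; open, the fingers measure 117 mm over their backs; the gripper's body (75 mm by 190 mm) begins 51 mm behind the grasp point.
Start: joints at [-72.302, 18.392, -4.016, 83.108, 1.295, 78.541, -3.26], TCP at [0.189, 0.622, 0.231] pointing down, gripper open.
Joint ranges: [-163.93, 163.93], [-17.29, 119.83], [-79.2, 71.16], [3.27, 140.29], [-89.18, 269.18], [5.43, 117.66], [-154.24, 154.24]. Speed limits (degrees/s): [147.25, 147.25, 180, 180, 180, 180, 180].

### API

Orientations are given as [roll, pitch, yaw] about the fixed x, y, z axes, in that order (R = Rz(yaw) Ry(pitch) Rx(roll)).
In Python, from cell import sensors, vision, workorder, env gives the robot as it stands.
- The arm moves only by the tool drive_tool, never from a script. Its argument "moves" is a list of rows, each an object of numbers: "x", "y", "z": the shift along the tool's x, y, z in mm; "rx", "ry", "rz": the turn, a rotation vector about the tool's x, y, z in rad; "fingers": the closure, from -1 (fully open) to 1 (shut). In form: [{"x": .., "y": .., "z": .., "rx": .., "ry": .., "rz": .., "fingers": ..}, ...]. A call has 1 to 20 rows; each row is the pose to reach, as a shift and turn from the pose commanded when the call began, along the tool's axes at that moment; what a row does not reach only later rows make up. A row lasts 1/8 s, in which the tool goes at most 62.5 mm and 10.7 degrees, less where a joint would pass 70% of its speed; a pose out of reach is approached as far as the arm can. A call with a gripper value outside its range is refused whole. The fingers move at their own pace and stop on an object; "force" is the grip in N (left out, the last holds). Time passes only in rows, so rows that repeat a pose let the fingers close. It gives the time, the measured TCP pose, the force, the opening and the grip force at its end, in the units of the state.
- sensors.get_obs(): the state, without advancing time (a new reading comes with each control period).
- vision.read_camera(name): name is "scene" or "top" or "wrist"; returns a dict with "image" (384x512x3 uint8, red, green, blue), "fx", "fy", "cx", "cy" (pixels), "k1" (the pictures are not rectified: a ray, as slopes to the right and down, at radius r is drawn at 1 + k1 r^2 times it, then the intrinsics apply), "R" (3x3) and "t" (3): a world point X has camera coordinates R X + t. Camera axes: x right, y down, z forward; pixel columns grow to the right and rows downward; lengths in m; the calibration is good to about 2 mm. A picture is of the moment at which its call begins. There is no depth.
- workorder.sign_off(): hands the job in; it is judged then, once.
The state is a dict: "time_s": time; "qpos": joint angles; "joint_velocities": joint speeds; "effort": joint torques, N m; "tool_pos": TCP position; "tool_rot": TCP orientation; "force": force on the tool from outside, world axes, zero at the start; "wrist_torque": the same for the moment, N m; "grip_width": finger opening in m; "grasp_force": force on a finger pad.
Only numpy, scipy, OpenCV 4.12 (cv2) and the standard library are available. Lean on these libraries where they do the work, as an engineer would, in place of code of your own. Each camera call takes 0.05 s, during which the arm holds its last target. There are 200 camera calls.

### The job

Make up the two hold-down clamp kits on their plywood boards. The board with the block nest gets the long strap laid lengthwise with the post up through its slot, the tall coupling nut standing on the strap over the same post, and the steel packing block flat in the nest; the small board gets the short strap on its post in the same way, with the collar nut on top. Leave the plain nut, the pliers and the plastic housing where they are.

Things in the scene. Friction and masses are not known exactly. Their poses are not given: they have to be found in the camera images.
- long_strap: Long clamp strap: bright steel bar 112 x 36 x 15 mm (x, y, z) lying flat, 0.4 kg, with a slot 30 mm (x) by 18 mm (y) through its middle; the +x end is bevelled to a nose (last 18 mm). Origin at the middle of the slot, on the underside; x along the bar, z up. The nose may point either way on the board.
- short_strap: Short clamp strap: the same kind of bar, 72 x 36 x 15 mm, 0.24 kg, same 30 x 18 mm slot in its middle. Origin at the middle of the slot, on the underside; x along the bar, z up. Starts lying on the table.
- coupling_nut: Tall coupling nut: plain bright hexagon, 24 mm across flats (27.7 mm across corners), 45 mm high, standing upright, open 17 mm bore right through. Origin at the centre of its underside, z up along the bore, x square to a pair of flats (so flats also face 60 and 120 degrees from x).
- collar_nut: Collar nut: bright hexagon nut, 24 mm across flats, 22 mm high in all, on a round collar 32 mm in diameter and 4 mm thick at the bottom; open 17 mm bore right through. Origin at the centre of its underside (the collar), z up along the bore, x square to a pair of flats.
- packing_block: Steel packing block 30 x 50 x 25 mm (x, y, z), solid, with a dark spot on its top, 0.29 kg. Origin at the centre of its underside, z up.
- long_board: Fixed plywood board 224 x 64 x 12 mm. Origin: centre of underside; x along it, z up. Steel post at x = -36 mm, 10 mm thick, 40 mm above the board's top, last 12 mm tapered to 3 mm. On top, strips 6 mm high: strap stops, inner faces 64 mm either side of the post, and the block nest centred at x = 68 mm, 64 (x) by 44 mm (y) inside, 24 mm gaps in its long sides; the block's 50 mm side goes along x.
- short_board: Fixed plywood board 116 x 64 x 12 mm without a nest. Origin at the centre of its underside; x along its length, z up. At x = y = 0 stands a steel post, 10 mm thick, 40 mm above the board's top, last 12 mm tapered to 3 mm; strap stops 6 mm high have their inner faces 44 mm either side of it.
- plain_nut: Ordinary plain hexagon nut, 22 mm across flats, 12 mm high, with a dark hole, lying at the right of the work. Belongs to no kit: leave it. Origin at the centre of its underside.
- housing: Grey plastic housing half, 42 x 62 x 24 mm, a plain box with vent slits in its top, at the right of the work. Leave it. Origin at the centre of its underside.
- pliers: Black-handled pliers, 61 x 163 x 14 mm, lying flat at the left of the work, in front of the vice. Leave them. Origin at the middle of the underside.
There are look-alikes about, which are no part of the job. Leave any blue or pink look-alike of the collar_nut alone.

How it is judged:
By the outcome, as a careful person would: the job done as asked, in the order asked, and still so for the second after the job is handed in, with the robot touching nothing.
It also fails if it takes over 115 s, if anything falls off the work surface, if the arm or the gripper's body presses on something with over 40 N, if the wrist force passes 120 N, or if a joint passes its speed limit or range.

## Working session

There is one attempt and no reset: what is moved stays moved. The work goes in short steps, Python scripts to look and compute and a tool call to move; the robot and the scene stay as the last step left them, time stands still between calls to the robot, and variables do not carry over. Pictures are saved under pics/ and viewed, at most 14 in all, crops included, and the job is handed in when it is done.

Besides the shell and the picture viewer there is one more tool, called after "Request:" as name(argument=value, ...), one argument or row to a line, values as JSON. drive_tool: Moves the arm, as the interface text tells. Its arguments: {"type":"object","properties":{"moves":{"type":"array"},"force":{"type":"number"}},"required":["moves"]}

```bash
ls; mkdir -p pics; python3 - <<'E'
from cell import sensors, vision, workorder, env
import cv2
print(sensors.get_obs())
for n in ("scene","top","wrist"):
    c=vision.read_camera(n); print(n,{k:c[k] for k in c if k!='image'})
    cv2.imwrite(f"pics/{n}0.png",c["image"][:,:,::-1])
E
```

```text
pics
{'time_s': 0.0, 'qpos': array([-72.3009735 ,  18.43856221,  -4.01638952,  83.17628493,
         1.2960354 ,  78.54001898,  -3.26117343]), 'joint_velocities': array([-0.03766579,  0.08225702,  0.00401659, -0.00057978,  0.001019  ,
       -0.00968732,  0.03586207]), 'effort': array([-4.44802390e-04, -4.91278338e+01, -4.04314790e-01, -3.12533605e+01,
       -6.39710831e-02,  4.37267090e-02,  1.83898655e-04]), 'tool_pos': array([0.18874737, 0.62142238, 0.22945514]), 'tool_rot': array([-1.79890440e+02,  6.54260972e-03,  1.63110607e+02]), 'force': array([-0.40206609,  0.49750971,  0.27634749]), 'wrist_torque': array([-0.05329455,  0.00510891,  0.09176876]), 'grasp_force': 0.0, 'grip_width': 0.08685044694778951}
scene {'fx': 353.7207501218641, 'fy': 353.7207501218641, 'cx': 253.47426119880683, 'cy': 191.3288136079932, 'k1': -0.056452045760882315, 'R': array([[ 0.839819  , -0.54286468,  0.00141148],
       [-0.40339799, -0.62579787, -0.66756804],
       [ 0.36328241,  0.56006694, -0.74454746]]), 't': array([-0.45288297,  0.18556803,  0.78004268])}
top {'fx': 446.9752271613366, 'fy': 446.9752271613366, 'cx': 252.12902305155086, 'cy': 196.26178269613405, 'k1': -0.15364243745328096, 'R': array([[-0.00277659, -0.99946903, -0.03246468],
       [-0.99087071,  0.00712565, -0.13462712],
       [ 0.13478697,  0.0317945 , -0.99036437]]), 't': array([-0.06782022,  0.47721816,  1.13635581])}
wrist {'fx': 269.23305692674273, 'fy': 269.23305692674273, 'cx': 255.6617538302747, 'cy': 190.27689689860566, 'k1': -0.047333505229115704, 'R': array([[ 2.89159330e-01,  9.57280817e-01, -5.64274067e-04],
       [ 9.14033563e-01, -2.75920657e-01,  2.97338925e-01],
       [ 2.84481155e-01, -8.64940900e-02, -9.54771829e-01]]), 't': array([-0.65006388, -0.0370683 ,  0.39043293])}
```

View pics/scene0.png

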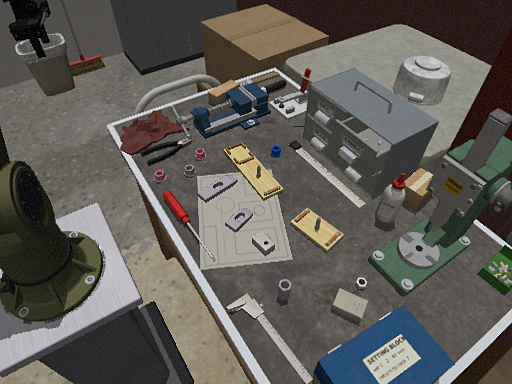

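View pics/top0.png

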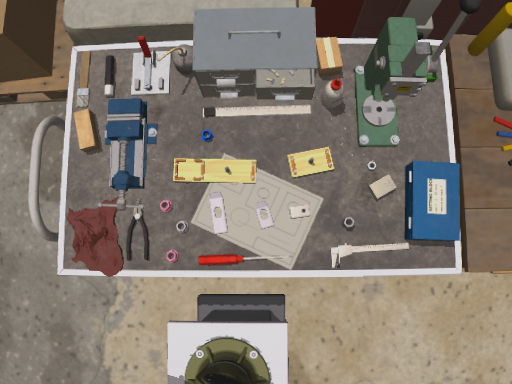

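Top view: long strap (218,213), short strap (264,214), block with a dark spot (299,211), tall coupling nut (349,222). The long board is at (215,170) with its post at (228,170) and the nest on the left; the short board is at (311,162).

Look-alikes:
- **Collar nut:** grey at (182,227) against pink at (166,206) and (172,256) and blue at (207,136). I choose the grey one.
- **Coupling nut:** tall hex at (349,222) against the plain nut at (371,165). I choose the tall one.
- **Block:** (299,211) with the spot, against the housing at (382,187). I choose the spotted one.

Next is a close crop to check these.

```bash
cat > h.py <<'E'
import numpy as np, cv2
from cell import sensors, vision, workorder, env
def und(c,uv):
    K=np.array([[c["fx"],0,c["cx"]],[0,c["fy"],c["cy"]],[0,0,1]])
    p=(np.atleast_2d(uv).astype(float)-[c["cx"],c["cy"]])/[c["fx"],c["fy"]]
    q=p.copy()
    for _ in range(20): q=p/(1+c["k1"]*(q**2).sum(1,keepdims=True))
    return q
def ray(c,uv,z):
    "pixels -> world points on plane z"
    q=und(c,uv); R,t=np.array(c["R"]),np.array(c["t"])
    d=np.c_[q,np.ones(len(q))]@R; o=-R.T@t
    return o+d*((z-o[2])/d[:,2])[:,None]
def proj(c,X):
    P=np.atleast_2d(X)@np.array(c["R"]).T+np.array(c["t"]); q=P[:,:2]/P[:,2:]
    q=q*(1+c["k1"]*(q**2).sum(1,keepdims=True))
    return q*[c["fx"],c["fy"]]+[c["cx"],c["cy"]]
def save(c,name,box=None,s=1,):
    im=c["image"][:,:,::-1]
    if box: im=im[box[1]:box[3],box[0]:box[2]]
    cv2.imwrite("pics/"+name,cv2.resize(im,None,fx=s,fy=s,interpolation=cv2.INTER_CUBIC))
E
python3 - <<'E'
from h import *
c=vision.read_camera("top"); save(c,"topc.png",(150,120,410,270),3)
for n,uv,z in [("long strap",(218,213),.015),("short",(264,214),.015),("block",(299,211),.025),("coup",(349,222),.045),("collar",(182,227),.022),("postL",(228,170),.052),("postS",(311,162),.052)]:
    print(n,ray(c,uv,z))
E
```

```text
long strap [[0.43505078 0.02075695 0.015     ]]
short [[ 0.43171645 -0.10081601  0.015     ]]
block [[ 0.43801129 -0.19229279  0.025     ]]
coup [[ 0.40664171 -0.31882845  0.045     ]]
collar [[0.3977528  0.11512071 0.022     ]]
postL [[ 0.54320935 -0.00845812  0.052     ]]
postS [[ 0.56250144 -0.22367245  0.052     ]]
```

View pics/topc.png

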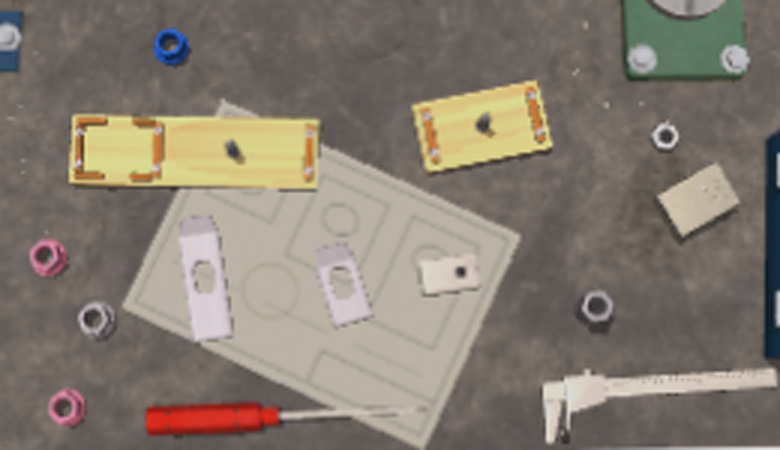

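The crop confirms the choices. Grey collar nut with a flange at crop (95,320), pinks at (48,257) and (67,407), blue at (172,46). Long strap (205,278), short strap (343,284), block with spot (449,272), coupling nut (596,307). Next I measure by mask.

```bash
python3 - <<'E'
from h import *
c=vision.read_camera("top"); im=c["image"]
w=vision.read_camera("wrist"); R=np.array(w["R"]);o=sensors.get_obs()
from scipy.spatial.transform import Rotation as Ro
T=Ro.from_euler("xyz",o["tool_rot"],degrees=True).as_matrix()
print("cam in tool",T.T@(-R.T@np.array(w["t"])-o["tool_pos"]),"\n",(R@T).round(3))
for n,p in dict(strap=(214,225),nose=(215,195),paper=(240,225),blk=(295,212),coup=(345,222)).items(): print(n,im[p[1],p[0]])
S=4
big=cv2.resize(im,None,fx=S,fy=S,interpolation=cv2.INTER_CUBIC)
hsv=cv2.cvtColor(big,cv2.COLOR_RGB2HSV)
def rect(name,box,mask,z):
    m=np.zeros(mask.shape,np.uint8); x0,y0,x1,y1=[S*b for b in box]; m[y0:y1,x0:x1]=mask[y0:y1,x0:x1]*255
    k,_=cv2.findContours(m,cv2.RETR_EXTERNAL,cv2.CHAIN_APPROX_NONE); k=max(k,key=cv2.contourArea)
    P=ray(c,(k[:,0]+.5)/S-.5,z)[:,:2]*1000
    r=cv2.minAreaRect(P.astype(np.float32)); print(name,np.round(r[0],1),np.round(r[1],1),round(r[2],1))
    m[:]=0
yel=(hsv[...,0]>15)&(hsv[...,0]<35)&(hsv[...,1]>70)
rect("longboard",(165,150,262,190),yel,.012); rect("shortboard",(282,140,340,182),yel,.012)
b=big.astype(int); mean=b.mean(2)
lav=(b[...,2]>=b[...,1]+3)&(mean>120)
rect("lstrap",(205,188,232,238),lav,.015); rect("sstrap",(250,198,280,232),lav,.015)
bl=(mean>200)
rect("block",(285,200,315,222),bl,.025)
E
```

```text
cam in tool [ 0.081655    0.00035138 -0.15373232] 
 [[ 0.001  1.    -0.001]
 [-0.955  0.001 -0.297]
 [-0.297  0.001  0.955]]
strap [217 208 214]
nose [182 171 176]
paper [180 170 153]
blk [218 208 195]
coup [171 161 166]
longboard [551.3  32.6] [226.5  66.7] 88.4
shortboard [ 571.9 -225.8] [ 66.5 118.1] 11.0
lstrap [437.5  21.9] [108.5  34.3] 8.6
sstrap [431.7 -99. ] [69.4 34.1] 18.1
block [ 439.8 -191.8] [27.1 43.5] 10.5
```

```bash
cat >> h.py <<'E'
from scipy.spatial.transform import Rotation as Ro
def go(*poses):
    "targets (x,y,z mm, yaw deg), tool down -> shifts in tool axes from now"
    o=sensors.get_obs(); T=Ro.from_euler("xyz",o["tool_rot"],degrees=True)
    print("t",round(o["time_s"],2),"pos",np.round(o["tool_pos"]*1000,1),"rot",np.round(o["tool_rot"],1),"q",np.round(o["qpos"],0))
    for x,y,z,yaw in poses:
        s=T.inv().apply(np.array([x,y,z])-o["tool_pos"]*1000)
        r=(T.inv()*Ro.from_euler("xyz",[180,0,yaw],degrees=True)).as_rotvec()
        print((x,y,z,yaw),"shift",np.round(s,1),"turn",np.round(r,3))
E
python3 -c "
from h import *
go((450,320,230,175),(437,22,140,188.6))"
```

```text
t 0.3 pos [188.8 621.8 230.2] rot [-180.     0.   163.1] q [-72.  18.  -4.  83.   1.  79.  -3.]
(450, 320, 230, 175) shift [-3.376e+02 -2.129e+02  3.000e-01] turn [-0.001 -0.    -0.207]
(437, 22, 140, 188.6) shift [-411.7 -501.8   90.5] turn [-0.001 -0.    -0.445]
```

Request:
drive_tool(
  moves=[
    {"x": -337, "y": -213, "rz": -0.2, "fingers": -1},
    {"x": -337, "y": -213, "rz": -0.2, "fingers": -1},
    {"x": -337, "y": -213, "rz": -0.2, "fingers": -1},
    {"x": -337, "y": -213, "rz": -0.2, "fingers": -1},
    {"x": -337, "y": -213, "rz": -0.2, "fingers": -1},
    {"x": -337, "y": -213, "rz": -0.2, "fingers": -1},
    {"x": -337, "y": -213, "rz": -0.2, "fingers": -1},
    {"x": -412, "y": -502, "z": 90, "rz": -0.445, "fingers": -1},
    {"x": -412, "y": -502, "z": 90, "rz": -0.445, "fingers": -1},
    {"x": -412, "y": -502, "z": 90, "rz": -0.445, "fingers": -1},
    {"x": -412, "y": -502, "z": 90, "rz": -0.445, "fingers": -1},
    {"x": -412, "y": -502, "z": 90, "rz": -0.445, "fingers": -1},
    {"x": -412, "y": -502, "z": 90, "rz": -0.445, "fingers": -1},
    {"x": -412, "y": -502, "z": 90, "rz": -0.445, "fingers": -1},
    {"x": -412, "y": -502, "z": 90, "rz": -0.445, "fingers": -1},
  ],
)

```text
invalid input at $.moves[0]: expected keys x, y, z, rx, ry, rz, fingers
```

```bash
python3 -c "
from h import *
w=vision.read_camera('wrist'); save(w,'w1.png')
o=sensors.get_obs();go()
print(proj(w,[[.4375,.0219,.015],[.550,-.0034,.052],[.398,.115,.022],[.4317,-.099,.015]]).round())"
```

```text
t 0.35 pos [188.9 621.9 230.3] rot [-180.     0.   163.1] q [-72.  18.  -4.  83.   1.  79.  -3.]
[[  4. 371.]
 [ 12. 427.]
 [ 27. 352.]
 [-41. 376.]]
```

View pics/w1.png

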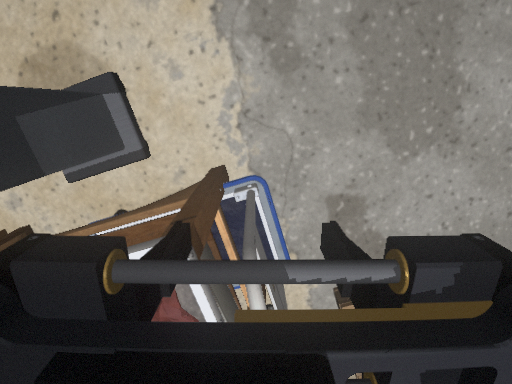

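The call was refused because every key must be given. The picture shows only the floor from the start pose, with the fingertips at about (180,230) and (335,230). I'll send it again in full.

Request:
drive_tool(
  moves=[
    {"x": -337, "y": -213, "z": 0, "rx": 0, "ry": 0, "rz": -0.2, "fingers": -1},
    {"x": -337, "y": -213, "z": 0, "rx": 0, "ry": 0, "rz": -0.2, "fingers": -1},
    {"x": -337, "y": -213, "z": 0, "rx": 0, "ry": 0, "rz": -0.2, "fingers": -1},
    {"x": -337, "y": -213, "z": 0, "rx": 0, "ry": 0, "rz": -0.2, "fingers": -1},
    {"x": -337, "y": -213, "z": 0, "rx": 0, "ry": 0, "rz": -0.2, "fingers": -1},
    {"x": -337, "y": -213, "z": 0, "rx": 0, "ry": 0, "rz": -0.2, "fingers": -1},
    {"x": -337, "y": -213, "z": 0, "rx": 0, "ry": 0, "rz": -0.2, "fingers": -1},
    {"x": -412, "y": -502, "z": 90, "rx": 0, "ry": 0, "rz": -0.445, "fingers": -1},
    {"x": -412, "y": -502, "z": 90, "rx": 0, "ry": 0, "rz": -0.445, "fingers": -1},
    {"x": -412, "y": -502, "z": 90, "rx": 0, "ry": 0, "rz": -0.445, "fingers": -1},
    {"x": -412, "y": -502, "z": 90, "rx": 0, "ry": 0, "rz": -0.445, "fingers": -1},
    {"x": -412, "y": -502, "z": 90, "rx": 0, "ry": 0, "rz": -0.445, "fingers": -1},
    {"x": -412, "y": -502, "z": 90, "rx": 0, "ry": 0, "rz": -0.445, "fingers": -1},
    {"x": -412, "y": -502, "z": 90, "rx": 0, "ry": 0, "rz": -0.445, "fingers": -1},
    {"x": -412, "y": -502, "z": 90, "rx": 0, "ry": 0, "rz": -0.445, "fingers": -1},
  ],
)

```text
time_s: 2.22
tool_pos: [0.4378, 0.0235, 0.1411]
tool_rot: [180.0, 0.1, -171.2]
force: [0.0, 0.1, -0.2]
grip_width: 0.0873
grasp_force: 0.0
```

```bash
python3 -c "
from h import *
w=vision.read_camera('wrist'); save(w,'w2.png')
go((437,22,8,188.6))
print(proj(w,[[.4375,.0219,.015],[.550,-.0034,.052],[.398,.115,.022],[.4317,-.099,.015]]).round())"
```

```text
t 2.27 pos [437.7  23.5 141. ] rot [ 1.800e+02  1.000e-01 -1.712e+02] q [-30.  -5.  23. 119.   2.  65.  90.]
(437, 22, 8, 188.6) shift [  1.   -1.4 133. ] turn [0.    0.001 0.003]
[[254. 185.]
 [214. 290.]
 [348. 164.]
 [142. 163.]]
```

View pics/w2.png

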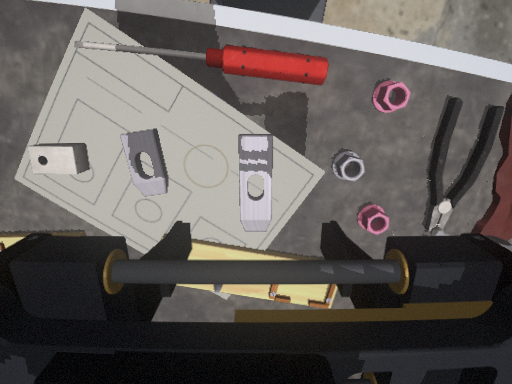

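The wrist view shows the strap squarely between the fingers, with its slot at (256,186) against (254,185) predicted. The grey collar nut is at (349,166) against (348,164) predicted. I'll go down and grip the strap.

Request:
drive_tool(
  moves=[
    {"x": 0, "y": -1, "z": 62, "rx": 0, "ry": 0, "rz": 0, "fingers": -1},
    {"x": 0, "y": -1, "z": 120, "rx": 0, "ry": 0, "rz": 0, "fingers": -1},
    {"x": 0, "y": -1, "z": 130, "rx": 0, "ry": 0, "rz": 0, "fingers": -1},
    {"x": 0, "y": -1, "z": 130, "rx": 0, "ry": 0, "rz": 0, "fingers": -1},
    {"x": 0, "y": -1, "z": 130, "rx": 0, "ry": 0, "rz": 0, "fingers": 1},
    {"x": 0, "y": -1, "z": 130, "rx": 0, "ry": 0, "rz": 0, "fingers": 1},
    {"x": 0, "y": -1, "z": 130, "rx": 0, "ry": 0, "rz": 0, "fingers": 1},
    {"x": 0, "y": -1, "z": 130, "rx": 0, "ry": 0, "rz": 0, "fingers": 1},
    {"x": 0, "y": -1, "z": 130, "rx": 0, "ry": 0, "rz": 0, "fingers": 1},
    {"x": 0, "y": -1, "z": 130, "rx": 0, "ry": 0, "rz": 0, "fingers": 1},
  ],
  force=40,
)

```text
time_s: 3.52
tool_pos: [0.4374, 0.0214, 0.0106]
tool_rot: [180.0, 0.0, -171.4]
force: [-1.2, -0.3, 1.2]
grip_width: 0.0354
grasp_force: 40.1
```

```bash
python3 -c "
from h import *
go((450,0,110,140),(550.3,-3.4,90,88.4))"
```

```text
t 3.52 pos [437.4  21.4  10.6] rot [ 180.     0.  -171.4] q [-29.   7.  24. 126.  -4.  48.  96.]
(450, 0, 110, 140) shift [ -9.3 -23.  -99.5] turn [ 0.001 -0.     0.848]
(550.3, -3.4, 90, 88.4) shift [-108.   -41.4  -79.5] turn [ 1.000e-03 -1.000e-03  1.749e+00]
```

```bash
python3 - <<'E'
from h import *
c=vision.read_camera("top")
for n,o_,ang,px in (("L",(551.3,32.6),88.4,-36),("S",(571.9,-225.8),101,0)):
    a=np.radians(ang); p=np.array(o_)+px*np.array([np.cos(a),np.sin(a)])
    print(n,p.round(1),"predicted base,tip px",proj(c,[[*p/1000,.012],[*p/1000,.052]]).round(1).tolist())
im=cv2.imread("pics/top0.png"); 
a=cv2.resize(im[158:184,215:241],None,fx=14,fy=14,interpolation=cv2.INTER_CUBIC);b=cv2.resize(im[149:175,298:324],None,fx=14,fy=14,interpolation=cv2.INTER_CUBIC)
cv2.imwrite("pics/posts.png",np.hstack([a,b]))
E
```

```text
L [550.3  -3.4] predicted base,tip px [[227.4, 170.3], [226.1, 167.3]]
S [ 571.9 -225.8] predicted base,tip px [[310.3, 161.7], [311.7, 158.4]]
```

View pics/posts.png

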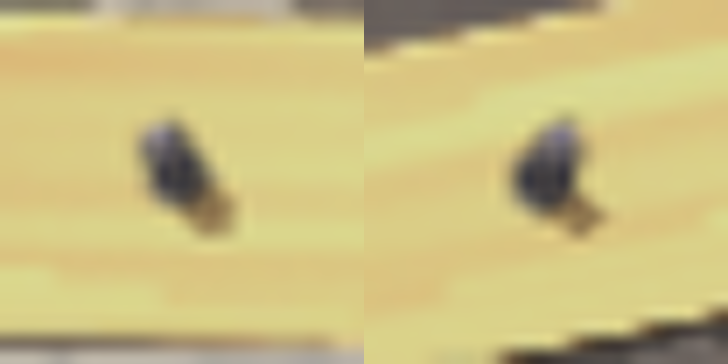

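Request:
drive_tool(
  moves=[
    {"x": 0, "y": 0, "z": -50, "rx": 0, "ry": 0, "rz": 0, "fingers": 1},
    {"x": -9, "y": -23, "z": -100, "rx": 0, "ry": 0, "rz": 0.15, "fingers": 1},
    {"x": -9, "y": -23, "z": -100, "rx": 0, "ry": 0, "rz": 0.85, "fingers": 1},
    {"x": -9, "y": -23, "z": -100, "rx": 0, "ry": 0, "rz": 0.85, "fingers": 1},
    {"x": -9, "y": -23, "z": -100, "rx": 0, "ry": 0, "rz": 0.85, "fingers": 1},
    {"x": -9, "y": -23, "z": -100, "rx": 0, "ry": 0, "rz": 0.85, "fingers": 1},
    {"x": -108, "y": -41, "z": -100, "rx": 0, "ry": 0, "rz": 1.75, "fingers": 1},
    {"x": -108, "y": -41, "z": -100, "rx": 0, "ry": 0, "rz": 1.75, "fingers": 1},
    {"x": -108, "y": -41, "z": -100, "rx": 0, "ry": 0, "rz": 1.75, "fingers": 1},
    {"x": -108, "y": -41, "z": -100, "rx": 0, "ry": 0, "rz": 1.75, "fingers": 1},
    {"x": -108, "y": -41, "z": -100, "rx": 0, "ry": 0, "rz": 1.75, "fingers": 1},
    {"x": -108, "y": -41, "z": -100, "rx": 0, "ry": 0, "rz": 1.75, "fingers": 1},
    {"x": -108, "y": -41, "z": -100, "rx": 0, "ry": 0, "rz": 1.75, "fingers": 1},
  ],
)

```text
time_s: 5.2
tool_pos: [0.5498, -0.0034, 0.11]
tool_rot: [-179.9, 0.0, 88.5]
force: [-0.3, -0.1, -4.0]
grip_width: 0.0355
grasp_force: 40.0
```

Both posts sit where predicted: L base at (227.4,170.7) and S base at (310.5,161.7), less than half a pixel off. I'll lower the strap partway and check the force.

Request:
drive_tool(
  moves=[
    {"x": 0, "y": 0, "z": 40, "rx": 0, "ry": 0, "rz": 0, "fingers": 1},
    {"x": 0, "y": 0, "z": 50, "rx": 0, "ry": 0, "rz": 0, "fingers": 1},
    {"x": 0, "y": 0, "z": 64, "rx": 0, "ry": 0, "rz": 0, "fingers": 1},
    {"x": 0, "y": 0, "z": 64, "rx": 0, "ry": 0, "rz": 0, "fingers": 1},
  ],
)

```text
time_s: 5.7
tool_pos: [0.5499, -0.0035, 0.0461]
tool_rot: [-179.9, 0.0, 88.4]
force: [-1.1, 0.2, -4.8]
grip_width: 0.0352
grasp_force: 40.0
```

Request:
drive_tool(
  moves=[
    {"x": 0, "y": 0, "z": 14, "rx": 0, "ry": 0, "rz": 0, "fingers": 1},
    {"x": 0, "y": 0, "z": 22, "rx": 0, "ry": 0, "rz": 0, "fingers": 1},
    {"x": 0, "y": 0, "z": 23, "rx": 0, "ry": 0, "rz": 0, "fingers": 1},
    {"x": 0, "y": 0, "z": 23, "rx": 0, "ry": 0, "rz": 0, "fingers": 1},
  ],
)

```text
time_s: 6.2
tool_pos: [0.5505, -0.0035, 0.0236]
tool_rot: [180.0, -0.0, 88.3]
force: [-0.2, -0.4, -3.8]
grip_width: 0.0353
grasp_force: 40.0
```

Request:
drive_tool(
  moves=[
    {"x": 0, "y": 0, "z": 0, "rx": 0, "ry": 0, "rz": 0, "fingers": -1},
    {"x": 0, "y": 0, "z": 0, "rx": 0, "ry": 0, "rz": 0, "fingers": -1},
    {"x": 0, "y": 0, "z": 0, "rx": 0, "ry": 0, "rz": 0, "fingers": -1},
    {"x": 0, "y": 0, "z": -55, "rx": 0, "ry": 0, "rz": 0, "fingers": -1},
    {"x": 0, "y": 0, "z": -110, "rx": 0, "ry": 0, "rz": 0, "fingers": -1},
    {"x": 0, "y": 0, "z": -136, "rx": 0, "ry": 0, "rz": 0, "fingers": -1},
  ],
)

```text
time_s: 6.95
tool_pos: [0.5521, -0.0036, 0.1633]
tool_rot: [179.7, -0.1, 88.3]
force: [0.5, -0.3, -0.1]
grip_width: 0.0842
grasp_force: 0.0
```

```bash
python3 -c "
from h import *
go((406,-319,160,60))"
```

```text
t 6.95 pos [552.1  -3.6 163.3] rot [ 1.797e+02 -1.000e-01  8.830e+01] q [-32.   9.  33. 104.  -6.  68.   1.]
(406, -319, 160, 60) shift [-319.6 -136.8    2.2] turn [ 0.005 -0.003  0.494]
```

Request:
drive_tool(
  moves=[
    {"x": -320, "y": -137, "z": 2, "rx": 0, "ry": 0, "rz": 0.49, "fingers": -1},
    {"x": -320, "y": -137, "z": 2, "rx": 0, "ry": 0, "rz": 0.49, "fingers": -1},
    {"x": -320, "y": -137, "z": 2, "rx": 0, "ry": 0, "rz": 0.49, "fingers": -1},
    {"x": -320, "y": -137, "z": 2, "rx": 0, "ry": 0, "rz": 0.49, "fingers": -1},
    {"x": -320, "y": -137, "z": 2, "rx": 0, "ry": 0, "rz": 0.49, "fingers": -1},
    {"x": -320, "y": -137, "z": 2, "rx": 0, "ry": 0, "rz": 0.49, "fingers": -1},
    {"x": -320, "y": -137, "z": 2, "rx": 0, "ry": 0, "rz": 0.49, "fingers": -1},
    {"x": -320, "y": -137, "z": 2, "rx": 0, "ry": 0, "rz": 0.49, "fingers": -1},
  ],
)

```text
time_s: 7.95
tool_pos: [0.4047, -0.3186, 0.1576]
tool_rot: [180.0, -0.1, 60.3]
force: [0.5, 0.2, 0.6]
grip_width: 0.0869
grasp_force: 0.0
```

```bash
python3 -c "
from h import *
w=vision.read_camera('wrist'); np.save('w3.npy',w,allow_pickle=True)
go()
p=proj(w,[[.4066,-.319,.045]]).round()[0].astype(int);print(p)
u,v=np.clip(p,60,None);x0=max(0,u-55);y0=max(0,v-55);x1=u+55;y1=v+55;print(x0,y0)
a=cv2.resize(w['image'][y0:y1,x0:x1,::-1],(500,500),interpolation=cv2.INTER_CUBIC)
t=vision.read_camera('top'); b=cv2.resize(t['image'][120:250,160:290,::-1],(300,300),interpolation=cv2.INTER_CUBIC);save(t,'top3.png')
cv2.imwrite('pics/w3.png',np.hstack([a,np.vstack([b,np.zeros((200,300,3),np.uint8)])]))
"
```

```text
t 8.0 pos [ 405.  -318.   157.5] rot [-180.    -0.    60.4] q [-13.   6.  51. 109.  -5.  67.  10.]
[257 190]
202 135
```

View pics/w3.png

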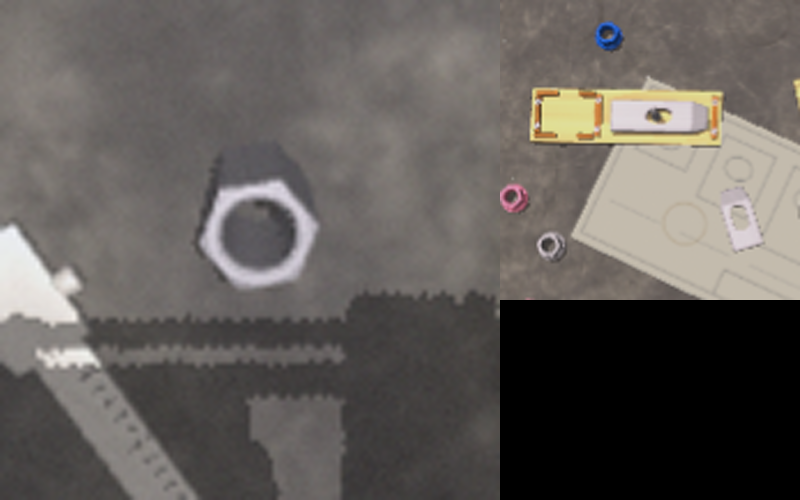

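The right crop shows the long strap lying lengthwise on the board with the post in its slot. The left crop shows the coupling nut's top hex centred at (259,234). The calipers are close at (20,290), so I'll come down with the fingers only half open.

```bash
cat >> h.py <<'E'
def hexfit(w,box,z,th):
    x0,y0,x1,y1=box;S=4
    g=cv2.cvtColor(np.ascontiguousarray(w["image"][y0:y1,x0:x1]),cv2.COLOR_RGB2GRAY)
    g=cv2.resize(g,None,fx=S,fy=S,interpolation=cv2.INTER_CUBIC)
    k,_=cv2.findContours((g>th).astype(np.uint8),cv2.RETR_EXTERNAL,cv2.CHAIN_APPROX_NONE); k=max(k,key=cv2.contourArea)[:,0]
    P=ray(w,(k+.5)/S-.5+[x0,y0],z)[:,:2]*1000
    h=cv2.convexHull(P.astype(np.float32))[:,0]
    c=(h.max(0)+h.min(0))/2
    m=cv2.moments(h); c=np.array([m["m10"],m["m01"]])/m["m00"]
    A=np.arange(0,180); wd=[np.ptp(h@[np.cos(a),np.sin(a)]) for a in np.radians(A)]
    f=[np.mean([wd[(a+j)%180] for j in (0,60,120)]) for a in range(60)]
    print("centre",c.round(1),"flat normal deg mod 60:",int(np.argmin(f)),"width",round(min(f),1),"corners",round(max(f),1))
E
python3 -c "
from h import *
w=np.load('w3.npy',allow_pickle=True).item()
for th in (130,150,170): hexfit(w,(235,160,285,202),.045,th)
go()"
```

```text
centre [ 409.7 -316.5] flat normal deg mod 60: 10 width 24.5 corners 27.4
centre [ 409.7 -316.4] flat normal deg mod 60: 10 width 23.9 corners 26.4
centre [ 409.7 -316.3] flat normal deg mod 60: 10 width 23.3 corners 25.7
t 8.05 pos [ 405.1 -317.9  157.5] rot [-180.    -0.    60.4] q [-13.   6.  51. 109.  -5.  67.  10.]
```

```bash
python3 -c "
from h import *
go((409.2,-316.8,75,40),(409.2,-316.8,16,40))"
```

```text
t 8.05 pos [ 405.1 -317.9  157.5] rot [-180.    -0.    60.4] q [-13.   6.  51. 109.  -5.  67.  10.]
(409.2, -316.8, 75, 40) shift [ 2.9  3.1 82.5] turn [-0.    -0.001  0.356]
(409.2, -316.8, 16, 40) shift [  2.9   3.1 141.5] turn [-0.    -0.001  0.356]
```

Request:
drive_tool(
  moves=[
    {"x": 3, "y": 3, "z": 40, "rx": 0, "ry": 0, "rz": 0.18, "fingers": -0.15},
    {"x": 3, "y": 3, "z": 82, "rx": 0, "ry": 0, "rz": 0.356, "fingers": -0.15},
    {"x": 3, "y": 3, "z": 82, "rx": 0, "ry": 0, "rz": 0.356, "fingers": -0.15},
    {"x": 3, "y": 3, "z": 82, "rx": 0, "ry": 0, "rz": 0.356, "fingers": -0.15},
    {"x": 3, "y": 3, "z": 130, "rx": 0, "ry": 0, "rz": 0.356, "fingers": -0.15},
    {"x": 3, "y": 3, "z": 141, "rx": 0, "ry": 0, "rz": 0.356, "fingers": -0.15},
    {"x": 3, "y": 3, "z": 141, "rx": 0, "ry": 0, "rz": 0.356, "fingers": -0.15},
    {"x": 3, "y": 3, "z": 141, "rx": 0, "ry": 0, "rz": 0.356, "fingers": 1},
    {"x": 3, "y": 3, "z": 141, "rx": 0, "ry": 0, "rz": 0.356, "fingers": 1},
    {"x": 3, "y": 3, "z": 141, "rx": 0, "ry": 0, "rz": 0.356, "fingers": 1},
    {"x": 3, "y": 3, "z": 141, "rx": 0, "ry": 0, "rz": 0.356, "fingers": 1},
    {"x": 3, "y": 3, "z": 141, "rx": 0, "ry": 0, "rz": 0.356, "fingers": 1},
  ],
  force=30,
)

```text
time_s: 9.55
tool_pos: [0.4086, -0.3183, 0.017]
tool_rot: [180.0, -0.0, 39.9]
force: [-0.5, 1.1, 5.7]
grip_width: 0.0237
grasp_force: 30.0
```

```bash
python3 -c "
from h import *
go((409.2,-316.8,120,40),(550.3,-3.4,125,80))"
```

```text
t 9.55 pos [ 408.6 -318.3   17. ] rot [180.   -0.   39.9] q [ -8.  20.  49. 116. -19.  52.   1.]
(409.2, -316.8, 120, 40) shift [   1.5   -0.7 -103. ] turn [ 0.    -0.001 -0.002]
(550.3, -3.4, 125, 80) shift [ 310.7 -150.8 -107.8] turn [ 0.001 -0.    -0.7  ]
```

Request:
drive_tool(
  moves=[
    {"x": 0, "y": 0, "z": -50, "rx": 0, "ry": 0, "rz": 0, "fingers": 1},
    {"x": 0, "y": 0, "z": -108, "rx": 0, "ry": 0, "rz": 0, "fingers": 1},
    {"x": 311, "y": -151, "z": -108, "rx": 0, "ry": 0, "rz": -0.7, "fingers": 1},
    {"x": 311, "y": -151, "z": -108, "rx": 0, "ry": 0, "rz": -0.7, "fingers": 1},
    {"x": 311, "y": -151, "z": -108, "rx": 0, "ry": 0, "rz": -0.7, "fingers": 1},
    {"x": 311, "y": -151, "z": -108, "rx": 0, "ry": 0, "rz": -0.7, "fingers": 1},
    {"x": 311, "y": -151, "z": -108, "rx": 0, "ry": 0, "rz": -0.7, "fingers": 1},
    {"x": 311, "y": -151, "z": -108, "rx": 0, "ry": 0, "rz": -0.7, "fingers": 1},
    {"x": 311, "y": -151, "z": -108, "rx": 0, "ry": 0, "rz": -0.7, "fingers": 1},
    {"x": 311, "y": -151, "z": -108, "rx": 0, "ry": 0, "rz": -0.7, "fingers": 1},
    {"x": 311, "y": -151, "z": -108, "rx": 0, "ry": 0, "rz": -0.7, "fingers": 1},
  ],
)

```text
time_s: 10.92
tool_pos: [0.5496, -0.0048, 0.1245]
tool_rot: [-180.0, 0.0, 79.8]
force: [-1.3, 0.2, -1.2]
grip_width: 0.0236
grasp_force: 30.0
```

```bash
python3 -c "
from h import *
go((550.3,-3.4,60,80))
s=vision.read_camera('scene'); t=vision.read_camera('top')
for c in (s,t): print(proj(c,[[.5503,-.0034,.052],[.5503,-.0034,.109],[.5503,-.0034,.154]]).round(1).tolist())
u,v=proj(s,[[.5503,-.0034,.08]])[0].astype(int); save(s,'s4.png',(u-40,v-30,u+40,v+30),8)
"
```

```text
t 10.93 pos [549.6  -4.8 124.5] rot [-180.     0.    79.8] q [-35.  12.  37. 106.  -8.  64.  -5.]
(550.3, -3.4, 60, 80) shift [ 1.5  0.5 64.5] turn [-0.     0.    -0.003]
[[257.7, 165.4], [257.9, 149.1], [258.1, 135.2]]
[[226.1, 167.3], [224.0, 162.8], [222.2, 158.8]]
```

View pics/s4.png

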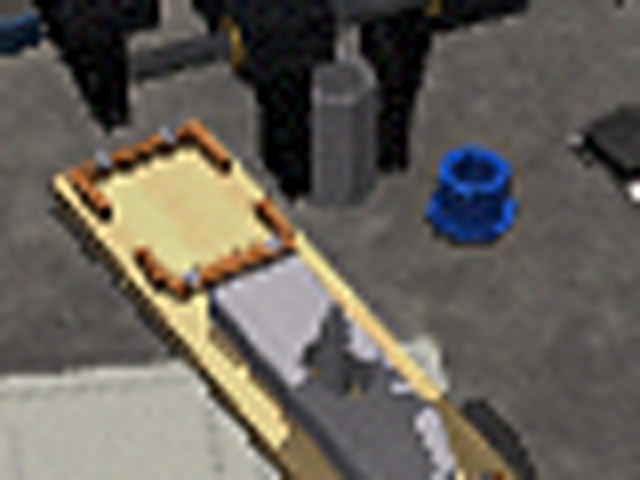

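The held nut's base is at crop (343,195) and the post tip at about (335,305), so they line up within about 2 mm. I'll lower it with a small correction.

Request:
drive_tool(
  moves=[
    {"x": 1.5, "y": -0.5, "z": 40, "rx": 0, "ry": 0, "rz": 0, "fingers": 1},
    {"x": 1.5, "y": -0.5, "z": 55, "rx": 0, "ry": 0, "rz": 0, "fingers": 1},
    {"x": 1.5, "y": -0.5, "z": 68, "rx": 0, "ry": 0, "rz": 0, "fingers": 1},
    {"x": 1.5, "y": -0.5, "z": 68, "rx": 0, "ry": 0, "rz": 0, "fingers": 1},
  ],
)

```text
time_s: 11.52
tool_pos: [0.5496, -0.0017, 0.0561]
tool_rot: [-179.9, 0.0, 80.0]
force: [-0.5, -0.1, -0.6]
grip_width: 0.0237
grasp_force: 30.0
```

Request:
drive_tool(
  moves=[
    {"x": 0, "y": 0, "z": 8, "rx": 0, "ry": 0, "rz": 0, "fingers": 1},
    {"x": 0, "y": 0, "z": 12, "rx": 0, "ry": 0, "rz": 0, "fingers": 1},
    {"x": 0, "y": 0, "z": 12, "rx": 0, "ry": 0, "rz": 0, "fingers": 1},
    {"x": 0, "y": 0, "z": 12, "rx": 0, "ry": 0, "rz": 0, "fingers": 1},
  ],
)

```text
time_s: 12.02
tool_pos: [0.5501, -0.0014, 0.0448]
tool_rot: [180.0, -0.0, 80.0]
force: [0.3, 0.4, -0.5]
grip_width: 0.0237
grasp_force: 30.0
```

Contact is soft and the nut is within 1 mm of the strap. I'll release, go up and head for the block.

Request:
drive_tool(
  moves=[
    {"x": 0, "y": 0, "z": 1, "rx": 0, "ry": 0, "rz": 0, "fingers": 1},
    {"x": 0, "y": 0, "z": 1, "rx": 0, "ry": 0, "rz": 0, "fingers": 1},
    {"x": 0, "y": 0, "z": 1, "rx": 0, "ry": 0, "rz": 0, "fingers": -0.2},
    {"x": 0, "y": 0, "z": 1, "rx": 0, "ry": 0, "rz": 0, "fingers": -0.2},
    {"x": 0, "y": 0, "z": 1, "rx": 0, "ry": 0, "rz": 0, "fingers": -0.2},
    {"x": 0, "y": 0, "z": -60, "rx": 0, "ry": 0, "rz": 0, "fingers": -0.2},
    {"x": 0, "y": 0, "z": -110, "rx": 0, "ry": 0, "rz": 0, "fingers": -0.2},
  ],
)

```text
time_s: 12.9
tool_pos: [0.5498, -0.0016, 0.156]
tool_rot: [-180.0, 0.0, 80.0]
force: [0.4, 0.3, -0.5]
grip_width: 0.0516
grasp_force: 0.0
```

```bash
python3 -c "
from h import *
go((440,-192,155,100.5))"
```

```text
t 12.9 pos [549.8  -1.6 156. ] rot [-180.    0.   80.] q [-37.  10.  38. 104.  -7.  68.  -7.]
(440, -192, 155, 100.5) shift [-206.6  -75.     1.1] turn [-0.     0.    -0.359]
```

Request:
drive_tool(
  moves=[
    {"x": -207, "y": -75, "z": 1, "rx": 0, "ry": 0, "rz": -0.36, "fingers": -0.2},
    {"x": -207, "y": -75, "z": 1, "rx": 0, "ry": 0, "rz": -0.36, "fingers": -0.2},
    {"x": -207, "y": -75, "z": 1, "rx": 0, "ry": 0, "rz": -0.36, "fingers": -0.2},
    {"x": -207, "y": -75, "z": 1, "rx": 0, "ry": 0, "rz": -0.36, "fingers": -0.2},
    {"x": -207, "y": -75, "z": 1, "rx": 0, "ry": 0, "rz": -0.36, "fingers": -0.2},
    {"x": -207, "y": -75, "z": 1, "rx": 0, "ry": 0, "rz": -0.36, "fingers": -0.2},
    {"x": -207, "y": -75, "z": 1, "rx": 0, "ry": 0, "rz": -0.36, "fingers": -0.2},
  ],
)

```text
time_s: 13.78
tool_pos: [0.4407, -0.1908, 0.1535]
tool_rot: [-180.0, 0.0, 100.8]
force: [0.4, 0.0, -0.3]
grip_width: 0.0523
grasp_force: 0.0
```

```bash
python3 - <<'E'
from h import *
w=vision.read_camera('wrist'); t=vision.read_camera('top')
go()
u,v=proj(w,[[.4398,-.1918,.025]]).round()[0].astype(int); print(u,v)
a=cv2.resize(w['image'][v-50:v+50,u-50:u+50,::-1],(450,450),interpolation=cv2.INTER_CUBIC)
b=cv2.resize(t['image'][140:200,160:270,::-1],(350,191),interpolation=cv2.INTER_CUBIC)
cv2.imwrite('pics/w5.png',np.hstack([a,np.vstack([b,np.zeros((259,350,3),np.uint8)])]))
g=w['image'].astype(int).mean(2)
for th in (170,185,200):
    m=np.zeros(g.shape,np.uint8); m[v-40:v+40,u-40:u+40]=(g>th)[v-40:v+40,u-40:u+40]*255
    k,_=cv2.findContours(m,0,1);k=max(k,key=cv2.contourArea)[:,0]
    r=cv2.minAreaRect((ray(w,k,.025)[:,:2]*1000).astype(np.float32)); print(th,np.round(r[0],1),np.round(r[1],1),round(r[2],1))
E
```

```text
t 13.88 pos [ 440.6 -191.1  153.4] rot [-180.     0.   100.7] q [-24.  -0.  45. 114.   0.  67.  31.]
254 186
170 [ 435.4 -165.3] [57.7 88.8] 65.1
185 [ 427.9 -171. ] [69.  42.5] 10.8
200 [ 438.4 -177.7] [28.4 21.1] 6.6
```

View pics/w5.png

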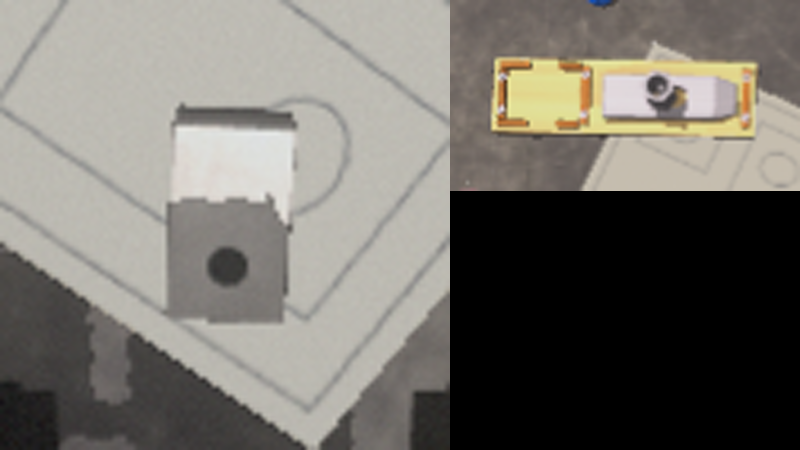

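The coupling nut stands on the strap over the post (right inset). The block's top corners in the crop are (173,125), (297,127), (284,322) and (168,320). I'll cast those onto z = 25 mm.

```bash
python3 - <<'E'
from h import *
w=vision.read_camera('wrist')
P=ray(w,np.array([(173,125),(297,127),(284,322),(168,320)])/4.5-.5+[204,136],.025)[:,:2]*1000
print(P.round(1)); r=cv2.minAreaRect(P.astype(np.float32)); print(P.mean(0),r)
c=P.mean(0); d=(P[0]+P[1]-P[2]-P[3]); print(np.degrees(np.arctan2(d[1],d[0])))
go((c[0],c[1],17,99))
E
```

```text
[[ 422.3 -169.5]
 [ 451.2 -164.4]
 [ 458.  -213.3]
 [ 429.6 -218.2]]
[ 440.26024746 -191.37036736] ((440.38104248046875, -191.33639526367188), (29.362333297729492, 50.034358978271484), 8.50101375579834)
98.21206282093922
t 13.93 pos [ 440.4 -191.3  153.4] rot [-180.     0.   100.7] q [-24.  -0.  45. 114.   0.  67.  31.]
(np.float64(440.2602474635827), np.float64(-191.3703673602172), 17, 99) shift [ 0.000e+00 -1.000e-01  1.364e+02] turn [-0.    0.    0.03]
```

Request:
drive_tool(
  moves=[
    {"x": 0, "y": 0, "z": 60, "rx": 0, "ry": 0, "rz": 0.037, "fingers": -0.2},
    {"x": 0, "y": 0, "z": 115, "rx": 0, "ry": 0, "rz": 0.037, "fingers": -0.2},
    {"x": 0, "y": 0, "z": 136, "rx": 0, "ry": 0, "rz": 0.037, "fingers": -0.2},
    {"x": 0, "y": 0, "z": 136, "rx": 0, "ry": 0, "rz": 0.037, "fingers": -0.2},
    {"x": 0, "y": 0, "z": 136, "rx": 0, "ry": 0, "rz": 0.037, "fingers": 1},
    {"x": 0, "y": 0, "z": 136, "rx": 0, "ry": 0, "rz": 0.037, "fingers": 1},
    {"x": 0, "y": 0, "z": 136, "rx": 0, "ry": 0, "rz": 0.037, "fingers": 1},
    {"x": 0, "y": 0, "z": 136, "rx": 0, "ry": 0, "rz": 0.037, "fingers": 1},
  ],
  force=40,
)

```text
time_s: 14.92
tool_pos: [0.4406, -0.1923, 0.0185]
tool_rot: [179.9, -0.0, 98.5]
force: [-1.7, 0.0, 7.0]
grip_width: 0.0296
grasp_force: 40.0
```

```bash
python3 -c "
from h import *
go((440.4,-191,130,98),(470,80,130,88.4),(553.2,100.6,110,88.4))"
```

```text
t 14.93 pos [ 440.6 -192.3   18.5] rot [179.9  -0.   98.5] q [-21.  13.  45. 121. -12.  50.  40.]
(440.4, -191, 130, 98) shift [ 1.300e+00  1.000e-01 -1.115e+02] turn [ 0.001 -0.     0.008]
(470, 80, 130, 88.4) shift [ 265.    69.4 -111.4] turn [ 0.001 -0.     0.176]
(553.2, 100.6, 110, 88.4) shift [273.1 154.7 -91.3] turn [ 0.001 -0.     0.176]
```

Request:
drive_tool(
  moves=[
    {"x": 0, "y": 0, "z": -55, "rx": 0, "ry": 0, "rz": 0, "fingers": 1},
    {"x": 0, "y": 0, "z": -110, "rx": 0, "ry": 0, "rz": 0, "fingers": 1},
    {"x": 265, "y": 70, "z": -110, "rx": 0, "ry": 0, "rz": 0.176, "fingers": 1},
    {"x": 265, "y": 70, "z": -110, "rx": 0, "ry": 0, "rz": 0.176, "fingers": 1},
    {"x": 265, "y": 70, "z": -110, "rx": 0, "ry": 0, "rz": 0.176, "fingers": 1},
    {"x": 265, "y": 70, "z": -110, "rx": 0, "ry": 0, "rz": 0.176, "fingers": 1},
    {"x": 273, "y": 155, "z": -91, "rx": 0, "ry": 0, "rz": 0.176, "fingers": 1},
    {"x": 273, "y": 155, "z": -91, "rx": 0, "ry": 0, "rz": 0.176, "fingers": 1},
    {"x": 273, "y": 155, "z": -91, "rx": 0, "ry": 0, "rz": 0.176, "fingers": 1},
    {"x": 273, "y": 155, "z": -91, "rx": 0, "ry": 0, "rz": 0.176, "fingers": 1},
    {"x": 273, "y": 155, "z": -91, "rx": 0, "ry": 0, "rz": 0.176, "fingers": 1},
  ],
)

```text
time_s: 16.3
tool_pos: [0.5523, 0.0996, 0.1088]
tool_rot: [-180.0, -0.0, 88.3]
force: [-0.2, 0.5, -2.1]
grip_width: 0.0296
grasp_force: 40.0
```

```bash
python3 -c "
from h import *
go((553.2,100.6,31,88.4))"
```

```text
t 16.3 pos [552.3  99.6 108.8] rot [-180.    -0.    88.3] q [-42.  14.  33. 105.  -9.  63.  -7.]
(553.2, 100.6, 31, 88.4) shift [ 1.   0.9 77.8] turn [-0.    -0.    -0.002]
```

Request:
drive_tool(
  moves=[
    {"x": 1, "y": 1, "z": 50, "rx": 0, "ry": 0, "rz": 0, "fingers": 1},
    {"x": 1, "y": 1, "z": 65, "rx": 0, "ry": 0, "rz": 0, "fingers": 1},
    {"x": 1, "y": 1, "z": 74, "rx": 0, "ry": 0, "rz": 0, "fingers": 1},
    {"x": 1, "y": 1, "z": 78, "rx": 0, "ry": 0, "rz": 0, "fingers": 1},
    {"x": 1, "y": 1, "z": 78, "rx": 0, "ry": 0, "rz": 0, "fingers": 1},
    {"x": 1, "y": 1, "z": 78, "rx": 0, "ry": 0, "rz": 0, "fingers": 1},
  ],
)

```text
time_s: 17.05
tool_pos: [0.5548, 0.1019, 0.0315]
tool_rot: [179.9, -0.0, 88.4]
force: [0.1, -0.4, -2.0]
grip_width: 0.0294
grasp_force: 40.0
```

Request:
drive_tool(
  moves=[
    {"x": 0, "y": -1, "z": 1, "rx": 0, "ry": 0, "rz": 0, "fingers": 1},
    {"x": 0, "y": -1, "z": 1, "rx": 0, "ry": 0, "rz": 0, "fingers": 1},
    {"x": 0, "y": -1, "z": 1, "rx": 0, "ry": 0, "rz": 0, "fingers": -0.1},
    {"x": 0, "y": -1, "z": 1, "rx": 0, "ry": 0, "rz": 0, "fingers": -0.1},
    {"x": 0, "y": -1, "z": 1, "rx": 0, "ry": 0, "rz": 0, "fingers": -0.1},
    {"x": 0, "y": -1, "z": -55, "rx": 0, "ry": 0, "rz": 0, "fingers": -0.1},
    {"x": 0, "y": -1, "z": -105, "rx": 0, "ry": 0, "rz": 0, "fingers": -0.1},
  ],
)

```text
time_s: 17.92
tool_pos: [0.5528, 0.1015, 0.1365]
tool_rot: [-180.0, 0.0, 88.4]
force: [1.0, 1.3, -0.7]
grip_width: 0.048
grasp_force: 0.0
```

```bash
python3 -c "
from h import *
go((432,-99,140,108.1),(432,-99,140,18.1),(432,-99,140,198.1))"
```

```text
t 17.93 pos [552.8 101.5 136.5] rot [-180.     0.    88.4] q [-43.  13.  33. 104.  -8.  66.  -8.]
(432, -99, 140, 108.1) shift [-203.8 -115.1   -3.2] turn [-0.001  0.001 -0.344]
(432, -99, 140, 18.1) shift [-203.8 -115.1   -3.2] turn [-0.000e+00  1.000e-03  1.227e+00]
(432, -99, 140, 198.1) shift [-203.8 -115.1   -3.2] turn [-1.000e-03 -0.000e+00 -1.915e+00]
```

Request:
drive_tool(
  moves=[
    {"x": -204, "y": -115, "z": -3, "rx": 0, "ry": 0, "rz": 1.227, "fingers": -0.5},
    {"x": -204, "y": -115, "z": -3, "rx": 0, "ry": 0, "rz": 1.227, "fingers": -0.5},
    {"x": -204, "y": -115, "z": -3, "rx": 0, "ry": 0, "rz": 1.227, "fingers": -0.5},
    {"x": -204, "y": -115, "z": -3, "rx": 0, "ry": 0, "rz": 1.227, "fingers": -0.5},
    {"x": -204, "y": -115, "z": -3, "rx": 0, "ry": 0, "rz": 1.227, "fingers": -0.5},
    {"x": -204, "y": -115, "z": -3, "rx": 0, "ry": 0, "rz": 1.227, "fingers": -0.5},
    {"x": -204, "y": -115, "z": -3, "rx": 0, "ry": 0, "rz": 1.227, "fingers": -0.5},
    {"x": -204, "y": -115, "z": -3, "rx": 0, "ry": 0, "rz": 1.227, "fingers": -0.5},
    {"x": -204, "y": -115, "z": -3, "rx": 0, "ry": 0, "rz": 1.227, "fingers": -0.5},
    {"x": -204, "y": -115, "z": -3, "rx": 0, "ry": 0, "rz": 1.227, "fingers": -0.5},
  ],
)

```text
time_s: 19.18
tool_pos: [0.4324, -0.099, 0.1385]
tool_rot: [-180.0, -0.0, 18.1]
force: [-0.1, -0.6, 0.3]
grip_width: 0.0655
grasp_force: 0.0
```

```bash
python3 - <<'E'
from h import *
w=vision.read_camera('wrist'); t=vision.read_camera('top')
go((432,-99,11,18.1))
u,v=proj(w,[[.4317,-.099,.015]]).round()[0].astype(int); print(u,v)
a=cv2.resize(w['image'][v-50:v+50,u-50:u+50,::-1],(450,450),interpolation=cv2.INTER_CUBIC)
b=cv2.resize(t['image'][140:200,160:270,::-1],(350,191),interpolation=cv2.INTER_CUBIC)
cv2.imwrite('pics/w6.png',np.hstack([a,np.vstack([b,np.zeros((259,350,3),np.uint8)])]))
E
```

```text
t 19.27 pos [432.4 -99.  138.5] rot [-180.    -0.    18.1] q [-34.  -6.  42. 119.   4.  65. -66.]
(432, -99, 11, 18.1) shift [-4.000e-01 -1.000e-01  1.275e+02] turn [-0.    -0.     0.001]
256 188
```

View pics/w6.png

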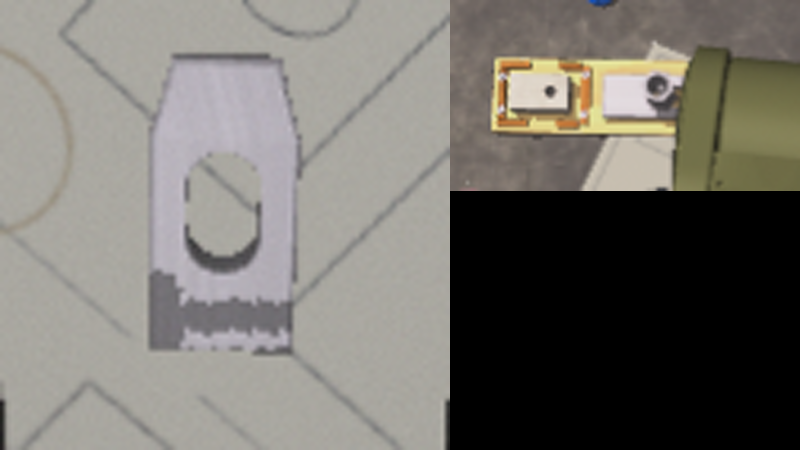

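The block lies flat in the nest (inset). The short strap is square between the fingers, with its slot spanning crop (185–262, 152–272).

```bash
python3 - <<'E'
from h import *
w=vision.read_camera('wrist')
P=ray(w,np.array([(222,152),(222,272),(185,212),(262,212),(148,250),(298,250),(220,350)])/4.5-.5+[206,138],.015)[:,:2]*1000
print(P.round(1)); print("slot",(P[0]+P[1])/2,np.hypot(*(P[0]-P[1])),"w",np.hypot(*(P[2]-P[3])),(P[2]+P[3])/2,"bar",np.hypot(*(P[4]-P[5])),(P[4]+P[5])/2,"end dist",np.hypot(*(P[6]-(P[0]+P[1])/2)))
E
```

```text
[[ 448.6  -92.5]
 [ 420.2 -101.7]
 [ 431.9  -88.7]
 [ 437.6 -106.1]
 [ 420.   -83.1]
 [ 431.3 -117.4]
 [ 400.7 -107.6]]
slot [434.39809479 -97.10453381] 29.797295529435257 w 18.357671191293267 [434.72657465 -97.37255665] bar 36.11902881721516 [ 425.63792311 -100.22893633] end dist 35.30223326477905
```

Request:
drive_tool(
  moves=[
    {"x": 2.5, "y": -1, "z": 60, "rx": 0, "ry": 0, "rz": 0, "fingers": -0.5},
    {"x": 2.5, "y": -1, "z": 115, "rx": 0, "ry": 0, "rz": 0, "fingers": -0.5},
    {"x": 2.5, "y": -1, "z": 127, "rx": 0, "ry": 0, "rz": 0, "fingers": -0.5},
    {"x": 2.5, "y": -1, "z": 127, "rx": 0, "ry": 0, "rz": 0, "fingers": -0.5},
    {"x": 2.5, "y": -1, "z": 127, "rx": 0, "ry": 0, "rz": 0, "fingers": 1},
    {"x": 2.5, "y": -1, "z": 127, "rx": 0, "ry": 0, "rz": 0, "fingers": 1},
    {"x": 2.5, "y": -1, "z": 127, "rx": 0, "ry": 0, "rz": 0, "fingers": 1},
    {"x": 2.5, "y": -1, "z": 127, "rx": 0, "ry": 0, "rz": 0, "fingers": 1},
    {"x": 2.5, "y": -1, "z": 127, "rx": 0, "ry": 0, "rz": 0, "fingers": 1},
  ],
)

```text
time_s: 20.45
tool_pos: [0.435, -0.0972, 0.0121]
tool_rot: [-180.0, -0.1, 18.1]
force: [-1.0, 0.3, 6.0]
grip_width: 0.0358
grasp_force: 39.9
```

```bash
python3 -c "
from h import *
go((434.5,-97,110,18.1),(571.9,-225.8,110,101))"
```

```text
t 20.45 pos [435.  -97.2  12.1] rot [-1.80e+02 -1.00e-01  1.81e+01] q [-32.   9.  44. 125.  -8.  48. -55.]
(434.5, -97, 110, 18.1) shift [ -0.3  -0.4 -97.9] turn [-0.    -0.001  0.   ]
(571.9, -225.8, 110, 101) shift [ 90.2 164.7 -97.8] turn [ 1.000e-03 -1.000e-03 -1.447e+00]
```

Request:
drive_tool(
  moves=[
    {"x": 0, "y": 0, "z": -50, "rx": 0, "ry": 0, "rz": 0, "fingers": 1},
    {"x": 0, "y": 0, "z": -98, "rx": 0, "ry": 0, "rz": 0, "fingers": 1},
    {"x": 90, "y": 165, "z": -98, "rx": 0, "ry": 0, "rz": -1.447, "fingers": 1},
    {"x": 90, "y": 165, "z": -98, "rx": 0, "ry": 0, "rz": -1.447, "fingers": 1},
    {"x": 90, "y": 165, "z": -98, "rx": 0, "ry": 0, "rz": -1.447, "fingers": 1},
    {"x": 90, "y": 165, "z": -98, "rx": 0, "ry": 0, "rz": -1.447, "fingers": 1},
    {"x": 90, "y": 165, "z": -98, "rx": 0, "ry": 0, "rz": -1.447, "fingers": 1},
    {"x": 90, "y": 165, "z": -98, "rx": 0, "ry": 0, "rz": -1.447, "fingers": 1},
    {"x": 90, "y": 165, "z": -98, "rx": 0, "ry": 0, "rz": -1.447, "fingers": 1},
    {"x": 90, "y": 165, "z": -98, "rx": 0, "ry": 0, "rz": -1.447, "fingers": 1},
    {"x": 90, "y": 165, "z": -98, "rx": 0, "ry": 0, "rz": -1.447, "fingers": 1},
    {"x": 90, "y": 165, "z": -98, "rx": 0, "ry": 0, "rz": -1.447, "fingers": 1},
  ],
)

```text
time_s: 21.95
tool_pos: [0.5706, -0.2258, 0.1085]
tool_rot: [-179.9, -0.1, 100.9]
force: [0.1, -0.6, -2.0]
grip_width: 0.0355
grasp_force: 39.9
```

```bash
python3 -c "
from h import *
go((571.9,-225.8,46,101))"
```

```text
t 21.95 pos [ 570.6 -225.8  108.5] rot [-1.799e+02 -1.000e-01  1.009e+02] q [-11.  22.  37.  98. -14.  65.  41.]
(571.9, -225.8, 46, 101) shift [-0.3  1.4 62.5] turn [-0.002 -0.001 -0.001]
```

Request:
drive_tool(
  moves=[
    {"x": 0, "y": 1, "z": 40, "rx": 0, "ry": 0, "rz": 0, "fingers": 1},
    {"x": 0, "y": 1, "z": 50, "rx": 0, "ry": 0, "rz": 0, "fingers": 1},
    {"x": 0, "y": 1, "z": 62, "rx": 0, "ry": 0, "rz": 0, "fingers": 1},
    {"x": 0, "y": 1, "z": 62, "rx": 0, "ry": 0, "rz": 0, "fingers": 1},
  ],
)

```text
time_s: 22.45
tool_pos: [0.5719, -0.2259, 0.0471]
tool_rot: [-179.9, -0.0, 101.0]
force: [0.1, 0.2, -2.1]
grip_width: 0.0356
grasp_force: 39.9
```

Request:
drive_tool(
  moves=[
    {"x": 0, "y": 0, "z": 14, "rx": 0, "ry": 0, "rz": 0, "fingers": 1},
    {"x": 0, "y": 0, "z": 21, "rx": 0, "ry": 0, "rz": 0, "fingers": 1},
    {"x": 0, "y": 0, "z": 22, "rx": 0, "ry": 0, "rz": 0, "fingers": 1},
    {"x": 0, "y": 0, "z": 23, "rx": 0, "ry": 0, "rz": 0, "fingers": 1},
    {"x": 0, "y": 0, "z": 23, "rx": 0, "ry": 0, "rz": 0, "fingers": 1},
  ],
)

```text
time_s: 23.08
tool_pos: [0.5725, -0.2261, 0.0248]
tool_rot: [180.0, 0.0, 101.0]
force: [0.0, 0.1, -3.0]
grip_width: 0.0353
grasp_force: 39.9
```

```bash
python3 -c "
from h import *
print(sensors.get_obs()['force'])
go((571.9,-225.8,155,101),(450,115,150,110),(400,115,150,110))"
```

```text
[ 0.03540671  0.05704494 -2.98162871]
t 23.07 pos [ 572.5 -226.1   24.8] rot [180.   0. 101.] q [ -9.  28.  34. 101. -18.  57.  44.]
(571.9, -225.8, 155, 101) shift [   0.3   -0.4 -130.2] turn [ 0.  0. -0.]
(450, 115, 150, 110) shift [ 358.1  -55.1 -125.3] turn [ 0.     0.    -0.157]
(400, 115, 150, 110) shift [ 367.7 -104.2 -125.3] turn [ 0.     0.    -0.157]
```

Request:
drive_tool(
  moves=[
    {"x": 0, "y": 0, "z": 1, "rx": 0, "ry": 0, "rz": 0, "fingers": -0.5},
    {"x": 0, "y": 0, "z": 1, "rx": 0, "ry": 0, "rz": 0, "fingers": -0.5},
    {"x": 0, "y": 0, "z": 1, "rx": 0, "ry": 0, "rz": 0, "fingers": -0.5},
    {"x": 0, "y": 0, "z": -60, "rx": 0, "ry": 0, "rz": 0, "fingers": -0.5},
    {"x": 0, "y": 0, "z": -120, "rx": 0, "ry": 0, "rz": 0, "fingers": -0.5},
    {"x": 362, "y": -75, "z": -126, "rx": 0, "ry": 0, "rz": -0.157, "fingers": -0.5},
    {"x": 362, "y": -75, "z": -126, "rx": 0, "ry": 0, "rz": -0.157, "fingers": -0.5},
    {"x": 362, "y": -75, "z": -126, "rx": 0, "ry": 0, "rz": -0.157, "fingers": -0.5},
    {"x": 362, "y": -75, "z": -126, "rx": 0, "ry": 0, "rz": -0.157, "fingers": -0.5},
    {"x": 362, "y": -75, "z": -126, "rx": 0, "ry": 0, "rz": -0.157, "fingers": -0.5},
    {"x": 362, "y": -75, "z": -126, "rx": 0, "ry": 0, "rz": -0.157, "fingers": -0.5},
    {"x": 362, "y": -75, "z": -126, "rx": 0, "ry": 0, "rz": -0.157, "fingers": -0.5},
    {"x": 362, "y": -75, "z": -126, "rx": 0, "ry": 0, "rz": -0.157, "fingers": -0.5},
    {"x": 362, "y": -75, "z": -126, "rx": 0, "ry": 0, "rz": -0.157, "fingers": -0.5},
  ],
)

```text
time_s: 24.82
tool_pos: [0.4302, 0.1135, 0.1506]
tool_rot: [180.0, 0.0, 109.8]
force: [-0.1, 0.1, -0.7]
grip_width: 0.0655
grasp_force: 0.0
```

```bash
python3 - <<'E'
from h import *
w=vision.read_camera('wrist'); t=vision.read_camera('top'); np.save('w7.npy',w,allow_pickle=True)
go()
u,v=proj(w,[[.397,.114,.022]]).round()[0].astype(int); print(u,v)
a=cv2.resize(w['image'][v-50:v+50,u-50:u+50,::-1],(450,450),interpolation=cv2.INTER_CUBIC)
b=cv2.resize(t['image'][135:195,270:380,::-1],(350,191),interpolation=cv2.INTER_CUBIC)
cv2.imwrite('pics/w7.png',np.hstack([a,np.vstack([b,np.zeros((259,350,3),np.uint8)])]))
E
```

```text
t 24.93 pos [430.1 113.7 150.5] rot [-180.     0.   109.8] q [-40.  -4.  21. 117.   2.  67.   0.]
226 175
```

View pics/w7.png

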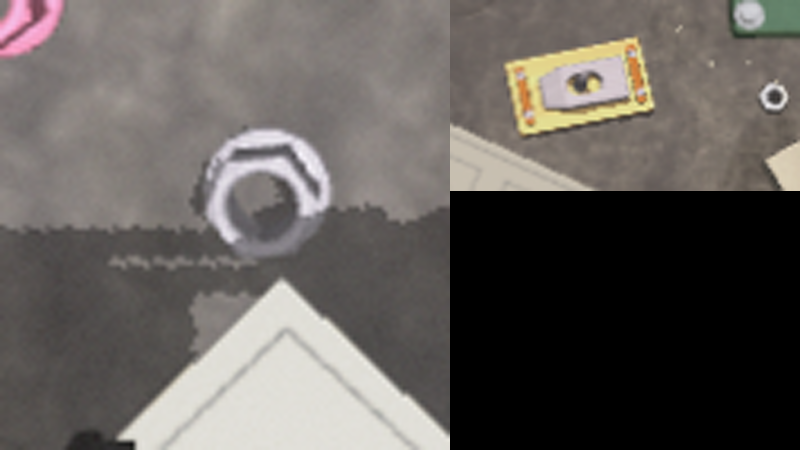

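The short strap lies on its board with the post in its slot (inset). The collar nut's bore is centred near crop (262,208). I need one closer crop to get the hex angle.

```bash
python3 - <<'E'
from h import *
w=np.load('w7.npy',allow_pickle=True).item()
a=w['image'][149:189,214:254,::-1]
a=cv2.resize(a,None,fx=14,fy=14,interpolation=cv2.INTER_CUBIC)
cv2.imwrite('pics/w8.png',cv2.convertScaleAbs(a,alpha=1.15))
E
```

```text
(no output)
```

View pics/w8.png

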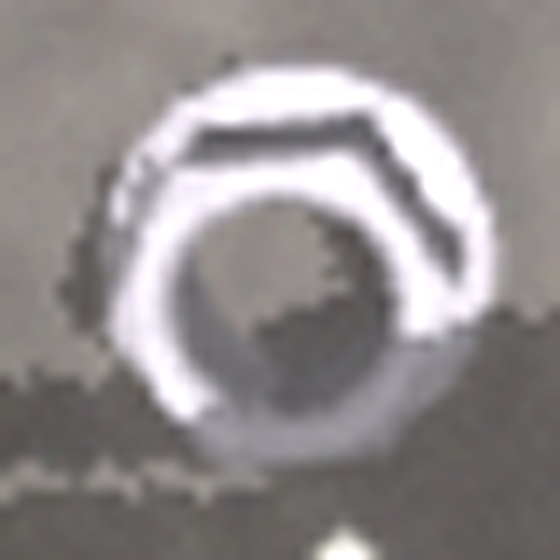

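The close crop shows the top face with a flat from (180,170) to (355,150), the next flat ending near (462,295), a left corner at (112,300), and the bore centred at about (285,305).

```bash
python3 - <<'E'
from h import *
w=np.load('w7.npy',allow_pickle=True).item()
P=ray(w,np.array([(180,170),(355,150),(462,295),(112,300),(285,305),(285,190),(285,418),(172,305),(398,305)])/14-.5+[214,149],.022)[:,:2]*1000
print(P.round(1))
for i,j in ((0,1),(1,2),(3,0)):
    d=P[j]-P[i]; print("flat len",np.hypot(*d).round(1),"normal",((np.degrees(np.arctan2(d[1],d[0]))+90)%180).round(1))
print("bore",(P[5]+P[6])/2,np.hypot(*(P[5]-P[6])),(P[7]+P[8])/2,np.hypot(*(P[7]-P[8])),np.hypot(*P[4]))
c=P[4]; go((c[0],c[1],60,70),(c[0],c[1],17,70),(c[0],c[1],60,130))
E
```

```text
[[392.4 129. ]
 [404.4 135. ]
 [415.7 127.1]
 [390.6 117.6]
 [403.2 121.7]
 [400.4 130.2]
 [406.1 113.2]
 [395.1 118.8]
 [411.4 124.7]]
flat len 13.4 normal 116.4
flat len 13.8 normal 55.3
flat len 11.5 normal 171.2
bore [403.22528008 121.73749088] 17.929814646430916 [403.22274428 121.73868944] 17.360530595655252 421.202413782625
t 24.93 pos [430.1 113.7 150.5] rot [-180.     0.   109.8] q [-40.  -4.  21. 117.   2.  67.   0.]
(np.float64(403.22590452692884), np.float64(121.73883232046254), 60, 70) shift [ 16.6 -22.5  90.5] turn [0.    0.    0.695]
(np.float64(403.22590452692884), np.float64(121.73883232046254), 17, 70) shift [ 16.7 -22.5 133.5] turn [0.    0.    0.695]
(np.float64(403.22590452692884), np.float64(121.73883232046254), 60, 130) shift [ 16.6 -22.5  90.5] turn [-0.     0.    -0.352]
```

```bash
python3 - <<'E'
from h import *
t=vision.read_camera("top")
o=sensors.get_obs()
from scipy import ndimage
for nm,box,hexs in (("top0",(172,216,194,238),None),):
    im=cv2.imread("pics/top0.png")[:,:,::-1]; S=8
    g=cv2.resize(cv2.cvtColor(np.ascontiguousarray(im[216:238,172:194]),cv2.COLOR_RGB2GRAY),None,fx=S,fy=S,interpolation=cv2.INTER_CUBIC)
    for th in (110,130,150):
        k,h=cv2.findContours((g>th).astype(np.uint8),cv2.RETR_CCOMP,cv2.CHAIN_APPROX_NONE)
        i=max(range(len(k)),key=lambda i:cv2.contourArea(k[i])); 
        (c1,r1)=cv2.minEnclosingCircle(k[i]); ho=[j for j in range(len(k)) if h[0][j][3]==i]
        f=lambda c:(np.array(c)+.5)/S-.5+[172,216]
        print(th,"outer",f(c1),r1/S,ray(t,f(c1),.004)[0,:2]*1000)
        if ho:
            j=max(ho,key=lambda j:cv2.contourArea(k[j])); c2,r2=cv2.minEnclosingCircle(k[j]); print("  hole",f(c2),r2/S,ray(t,f(c2),.022)[0,:2]*1000)
# w7 check: bore of coupling style: known spot: collar outer circle in w7
w=np.load('w7.npy',allow_pickle=True).item()
e=np.array([(300,65),(495,270),(112,215),(390,95),(190,100)])/14-.5+[214,149]
P=ray(w,e,.004)[:,:2]*1000
A=np.c_[2*P,np.ones(len(P))]; s=np.linalg.lstsq(A,(P**2).sum(1),rcond=None)[0]; print("collar circle",s[:2],np.sqrt(s[2]+s[:2]@s[:2]))
E
```

```text
110 outer [181.875  226.1875] 6.899117946624756 [401.13819171 118.92810553]
  hole [180.37106323 225.64173222] 3.185642719268799 [401.34391543 119.52610226]
130 outer [181.66949177 225.865201  ] 6.1970696449279785 [402.00272977 119.49850813]
  hole [180.39592552 225.66629982] 3.4459609985351562 [401.2789461  119.45865081]
150 outer [180.86091423 225.73380661] 5.459929466247559 [402.35872772 121.69679742]
  hole [180.6339283 225.8035717] 3.802126884460449 [400.91549382 118.81708544]
collar circle [403.26059529 121.2713624 ] 15.74695362432627
```

The collar nut is measured consistently: wrist bore (403.2,121.7), flange circle (403.3,121.3) with r = 15.7 mm, top view (401.3,119.5). I'll hover first to test the reach at r ≈ 0.42 m.

Request:
drive_tool(
  moves=[
    {"x": 16, "y": -23, "z": 40, "rx": 0, "ry": 0, "rz": 0.18, "fingers": -0.15},
    {"x": 16, "y": -23, "z": 90, "rx": 0, "ry": 0, "rz": 0.36, "fingers": -0.15},
    {"x": 16, "y": -23, "z": 95, "rx": 0, "ry": 0, "rz": 0.433, "fingers": -0.15},
    {"x": 16, "y": -23, "z": 95, "rx": 0, "ry": 0, "rz": 0.433, "fingers": -0.15},
    {"x": 16, "y": -23, "z": 95, "rx": 0, "ry": 0, "rz": 0.433, "fingers": -0.15},
  ],
)

```text
time_s: 25.6
tool_pos: [0.4033, 0.1222, 0.0562]
tool_rot: [179.9, -0.0, 85.2]
force: [-0.5, 0.1, -0.0]
grip_width: 0.0503
grasp_force: 0.0
```

```bash
python3 -c "
from h import *
go((402.8,121,14,85))"
```

```text
t 25.6 pos [403.3 122.2  56.2] rot [179.9  -0.   85.2] q [-39.  -0.  19. 126.   0.  54. -25.]
(402.8, 121, 14, 85) shift [-1.3 -0.5 42.2] turn [ 0.001 -0.001  0.004]
```

Reach is fine. I'll go down and grip.

Request:
drive_tool(
  moves=[
    {"x": -1, "y": -0.5, "z": 25, "rx": 0, "ry": 0, "rz": 0, "fingers": -0.15},
    {"x": -1, "y": -0.5, "z": 41, "rx": 0, "ry": 0, "rz": 0, "fingers": -0.15},
    {"x": -1, "y": -0.5, "z": 42, "rx": 0, "ry": 0, "rz": 0, "fingers": -0.15},
    {"x": -1, "y": -0.5, "z": 42, "rx": 0, "ry": 0, "rz": 0, "fingers": 1},
    {"x": -1, "y": -0.5, "z": 42, "rx": 0, "ry": 0, "rz": 0, "fingers": 1},
    {"x": -1, "y": -0.5, "z": 42, "rx": 0, "ry": 0, "rz": 0, "fingers": 1},
    {"x": -1, "y": -0.5, "z": 42, "rx": 0, "ry": 0, "rz": 0, "fingers": 1},
    {"x": -1, "y": -0.5, "z": 42, "rx": 0, "ry": 0, "rz": 0, "fingers": 1},
  ],
  force=30,
)

```text
time_s: 26.6
tool_pos: [0.4023, 0.1215, 0.014]
tool_rot: [180.0, -0.0, 85.2]
force: [-0.6, -0.5, 3.9]
grip_width: 0.0234
grasp_force: 30.0
```

```bash
python3 -c "
from h import *
go((402.8,121,115,85),(571.9,-225.8,115,85))"
```

```text
t 26.6 pos [402.3 121.5  14. ] rot [180.   -0.   85.2] q [-39.   4.  19. 128.  -2.  48. -23.]
(402.8, 121, 115, 85) shift [  -0.4    0.6 -101. ] turn [ 0.001 -0.001  0.003]
(571.9, -225.8, 115, 85) shift [-331.8  198.2 -101. ] turn [ 0.001 -0.001  0.003]
```

Request:
drive_tool(
  moves=[
    {"x": 0, "y": 0, "z": -50, "rx": 0, "ry": 0, "rz": 0, "fingers": 1},
    {"x": 0, "y": 0, "z": -101, "rx": 0, "ry": 0, "rz": 0, "fingers": 1},
    {"x": 0, "y": 0, "z": -101, "rx": 0, "ry": 0, "rz": 0, "fingers": 1},
    {"x": -332, "y": 198, "z": -101, "rx": 0, "ry": 0, "rz": 0, "fingers": 1},
    {"x": -332, "y": 198, "z": -101, "rx": 0, "ry": 0, "rz": 0, "fingers": 1},
    {"x": -332, "y": 198, "z": -101, "rx": 0, "ry": 0, "rz": 0, "fingers": 1},
    {"x": -332, "y": 198, "z": -101, "rx": 0, "ry": 0, "rz": 0, "fingers": 1},
    {"x": -332, "y": 198, "z": -101, "rx": 0, "ry": 0, "rz": 0, "fingers": 1},
    {"x": -332, "y": 198, "z": -101, "rx": 0, "ry": 0, "rz": 0, "fingers": 1},
    {"x": -332, "y": 198, "z": -101, "rx": 0, "ry": 0, "rz": 0, "fingers": 1},
    {"x": -332, "y": 198, "z": -101, "rx": 0, "ry": 0, "rz": 0, "fingers": 1},
    {"x": -332, "y": 198, "z": -101, "rx": 0, "ry": 0, "rz": 0, "fingers": 1},
    {"x": -332, "y": 198, "z": -101, "rx": 0, "ry": 0, "rz": 0, "fingers": 1},
  ],
)

```text
time_s: 28.22
tool_pos: [0.5713, -0.224, 0.1145]
tool_rot: [-180.0, -0.1, 85.3]
force: [0.4, -0.5, -0.4]
grip_width: 0.0237
grasp_force: 30.0
```

```bash
python3 -c "
from h import *
go((571.9,-225.8,54,85))"
```

```text
t 28.23 pos [ 571.3 -224.   114.5] rot [-1.80e+02 -1.00e-01  8.53e+01] q [-12.  22.  39.  98. -15.  66.  26.]
(571.9, -225.8, 54, 85) shift [-1.8  0.7 60.5] turn [-0.    -0.002  0.006]
```

Request:
drive_tool(
  moves=[
    {"x": -2, "y": 1, "z": 40, "rx": 0, "ry": 0, "rz": 0, "fingers": 1},
    {"x": -2, "y": 1, "z": 48, "rx": 0, "ry": 0, "rz": 0, "fingers": 1},
    {"x": -2, "y": 1, "z": 54, "rx": 0, "ry": 0, "rz": 0, "fingers": 1},
    {"x": -2, "y": 1, "z": 60, "rx": 0, "ry": 0, "rz": 0, "fingers": 1},
    {"x": -2, "y": 1, "z": 60, "rx": 0, "ry": 0, "rz": 0, "fingers": 1},
  ],
)

```text
time_s: 28.85
tool_pos: [0.5725, -0.228, 0.0548]
tool_rot: [180.0, -0.0, 85.2]
force: [0.8, -0.0, -1.4]
grip_width: 0.0239
grasp_force: 30.0
```

Request:
drive_tool(
  moves=[
    {"x": 2, "y": -0.5, "z": 5, "rx": 0, "ry": 0, "rz": 0, "fingers": 1},
    {"x": 2, "y": -0.5, "z": 11, "rx": 0, "ry": 0, "rz": 0, "fingers": 1},
    {"x": 2, "y": -0.5, "z": 13, "rx": 0, "ry": 0, "rz": 0, "fingers": 1},
    {"x": 2, "y": -0.5, "z": 13, "rx": 0, "ry": 0, "rz": 0, "fingers": 1},
  ],
)

```text
time_s: 29.35
tool_pos: [0.5718, -0.2263, 0.0414]
tool_rot: [-180.0, 0.0, 85.2]
force: [0.5, 1.0, -0.7]
grip_width: 0.0236
grasp_force: 30.0
```

Request:
drive_tool(
  moves=[
    {"x": 0, "y": 0, "z": 0, "rx": 0, "ry": 0, "rz": 0, "fingers": -0.15},
    {"x": 0, "y": 0, "z": 0, "rx": 0, "ry": 0, "rz": 0, "fingers": -0.15},
    {"x": 0, "y": 0, "z": 0, "rx": 0, "ry": 0, "rz": 0, "fingers": -0.15},
    {"x": 0, "y": 0, "z": -60, "rx": 0, "ry": 0, "rz": 0, "fingers": -0.15},
    {"x": 0, "y": 0, "z": -120, "rx": 0, "ry": 0, "rz": 0, "fingers": -0.15},
    {"x": -70, "y": -120, "z": -140, "rx": 0, "ry": 0, "rz": 0, "fingers": -0.15},
    {"x": -70, "y": -120, "z": -140, "rx": 0, "ry": 0, "rz": 0, "fingers": -0.15},
    {"x": -70, "y": -120, "z": -140, "rx": 0, "ry": 0, "rz": 0, "fingers": -0.15},
    {"x": -70, "y": -120, "z": -140, "rx": 0, "ry": 0, "rz": 0, "fingers": -0.15},
    {"x": -70, "y": -120, "z": -140, "rx": 0, "ry": 0, "rz": 0, "fingers": -0.15},
    {"x": -70, "y": -120, "z": -140, "rx": 0, "ry": 0, "rz": 0, "fingers": -0.15},
  ],
)

```text
time_s: 30.72
tool_pos: [0.4476, -0.2848, 0.1811]
tool_rot: [-179.9, 0.0, 85.3]
force: [-1.0, -0.7, -0.4]
grip_width: 0.0498
grasp_force: 0.0
```

```bash
python3 - <<'E'
from h import *
t=vision.read_camera('top'); s=vision.read_camera('scene')
b=cv2.resize(t['image'][130:210,165:345,::-1],(720,320),interpolation=cv2.INTER_CUBIC)
a=cv2.resize(s['image'][135:260,215:355,::-1],(300,268),interpolation=cv2.INTER_CUBIC)
d=cv2.resize(s['image'][135:260,130:220,::-1],(193,268)); cv2.imwrite('pics/end.png',np.vstack([b,np.hstack([a,d,np.zeros((268,227,3),np.uint8)])]))
E
```

```text
(no output)
```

View pics/end.png

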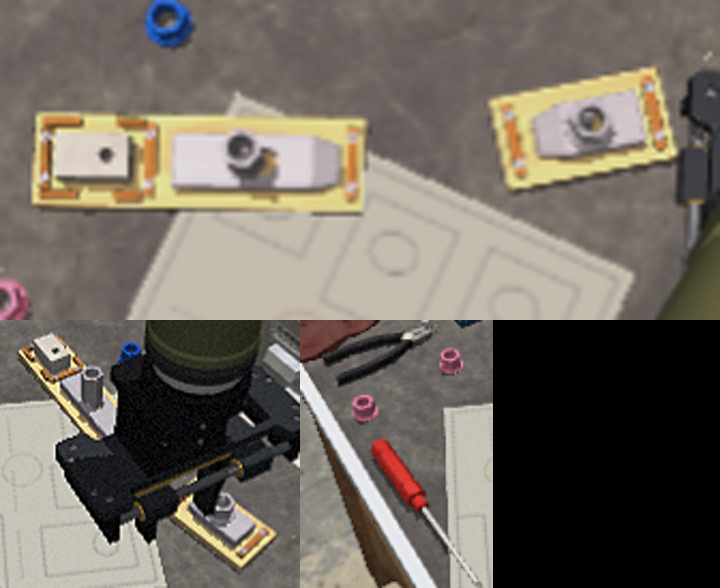

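The final views show both kits made up. The block is in the nest at (93,155), the coupling nut is on the long strap at (242,152), and the collar nut is on the short strap at (590,122). The gripper is clear, so I'm handing in.

```bash
python3 -c "
from h import *
print(workorder.sign_off())"
```

```text
the job is handed in; nothing more can be done
None
```

Both clamp kits are made up in the order asked and the job was handed in at about 31 s; the last pictures show every part in place, and the plain nut, pliers, housing and look-alikes were never gripped.

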